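# Show a wooden ball in its dish to the goods-in camera

### The arm

A 6-joint arm with a two-finger parallel gripper is mounted at the origin on the work surface. World frame = base frame: x ahead of the robot, y to its left, z up, the work surface at z = 0. Lengths are in m, angles in rad, forces in N, time in s.
With the tool pointing down it reaches from about 0.35 to 0.85 m from the base axis. Payload 8.1 kg.
Tool frame: the origin (TCP) lies on the centre line of the jaws, within the pads' length; the fingertips stand 25 mm ahead of it and the grasp point (between the pads) lies 6 mm ahead of it (env.tip_extent is the distance from the TCP to the fingertips, in m); z points along the fingers, y is the line along which they close (so a half turn about z gives the same grasp; the last joint's range is limited). The gripper opens to 85 mm and grips with 20 to 120 N. Pads are 22 mm wide; open, the fingers measure 114 mm over their backs; the gripper's body (76 mm by 85 mm) begins 54 mm behind the grasp point. The pads swing forward as they close: fully open they stand 13 mm farther back than shut.
Start: joints at [-1.237, 0.13, 1.488, -0, 1.523, -0.085], TCP at [0.244, -0.548, 0.256] pointing down, gripper open.
Joint ranges: [-2.96, 2.96], [-0.89, 2.26], [0.02, 2.5], [-1.34, 4.48], [0, 2.73], [-2.66, 2.66]. Speed limits (rad/s): [2.39, 2.39, 2.79, 3.14, 3.14, 3.14].

### API

Orientations are given as a rotation vector (axis times angle).
In Python, from plant import env gives the robot as it stands. The module is installed in compiled form; this text tells all that it offers.
- The arm moves only by the tool step_arm, never from a script. Its argument "commands" is a list that holds one entry, the list of rows, each a list of 4 numbers: the shift along the tool's x, y, z in units of 30 cm (1.0 is 30 cm), then the turn about the tool's z in units of 2 rad (1.0 is 2 rad). A call has 1 to 12 rows; each row is the pose to reach, as a shift and turn from the pose commanded when the call began, along the tool's axes at that moment; what a row does not reach only later rows make up. A row lasts 1/10 s, in which the tool goes at most 50 mm and 8.59 degrees, less where a joint would pass 70% of its speed; a pose out of reach is approached as far as the arm can. A call with a number of a shift or a turn outside -1 to 1 is refused whole. A call with a gripper value outside its range is refused whole. "jaw" is the closure, from -1 (fully open) to 1 (shut), set as the call begins (left out, the last holds). The fingers move at their own pace and stop on an object; the grip force is fixed at half the most. Time passes only in rows, so rows that repeat a pose let the fingers close. It gives the time, the measured TCP pose, the force, the opening and the grip force at its end, in the units of the state.
- env.sense(): the state, without advancing time (a new reading comes with each control period).
- env.capture(name): name is "side" or "top" or "wrist"; returns the picture (480x640x3 uint8, red, green, blue); there is no depth.
- env.camera_model(name): a dict with "camera_matrix" (3x3 intrinsics, pixels), "rvec" (rotation vector, rad) and "tvec" (3), from world to camera coordinates, as OpenCV has them; the wrist camera has in their place "mount" (4x4, takes a point from camera to tool coordinates, whose origin is the TCP and whose axes are the flange's). Camera axes: x right, y down, z forward; pixel columns grow to the right and rows downward; lengths in m; the calibration is good to about 2 mm. A picture is of the moment at which its call begins: read the wrist's pose just before it. camera_model takes no time and is no camera call.
- env.hand_in(): hands the job in; it is judged then, once.
The state is a dict: "t": time; "joint_pos": joint angles; "dq": joint speeds; "joint_efforts": joint torques, N m; "tool_pos": TCP position; "eef_rot": TCP orientation; "wrist_force": force on the tool from outside, world axes, zero at the start; "ft_torque": the same for the moment, N m; "grip_width": finger opening in m; "grip_force": force on a finger pad.
Only numpy, scipy, OpenCV 4.12 (cv2) and the standard library are available. Lean on these libraries where they do the work, as an engineer would, in place of code of your own. Each camera call takes 0.05 s, during which the arm holds its last target. There are 200 camera calls.

### The job

Lift the dish, with the wooden ball loose in it, off the scale by the bar of its arch handle, turn it about a quarter turn so that the camera looks squarely in through the open side of the arch, and bring the ball straight in front of the lens, at lens height and 18 cm from the lens face. Keep the dish level and the ball near its middle all the way, without touching the ball or the camera or disturbing the other things on the bench. Finish while holding the dish there, still and level, with the ball at rest in the middle; do not put it down.

Things in the scene. Friction and masses are not known exactly. Their poses are not given: they have to be found in the camera images.
- dish: Round aluminium dish, 166 mm across, rim 32 mm high, about 0.3 kg, with a fixed steel arch over it; stands on the scale. Origin: centre of its underside; z up, x along the arch's bar, y through its open side. Inside: a cone sloping 6 deg from the middle (10 mm up) to 62 mm radius, then a steep rim. Posts at x = -87 and 87 mm carry the bar. At first the bar points roughly at the camera.
- handle (a point): Middle of the handle bar, on the dish's vertical axis, 115 mm above the dish's underside. The bar is straight and level, 184 mm long, 14 mm wide (along the dish's y) and 18 mm high, its axis along the dish's x. The gap from the bar's underside down to the top of the ball is about 56 mm.
- dish_middle (a point): Point on the dish's axis where the centre of the ball lies when the ball rests in the middle: 30 mm above the dish's underside, 85 mm below the handle point.
- ball_center (a point): Centre of the loose turned wooden ball, 40 mm in diameter, about 25 g. It lies in the middle of the dish at the start and rolls freely: it stays put if the dish is level and is sped up or slowed by less than about 0.7 m/s2.
- scale: Bench check scale, fixed, 200 x 240 mm and 40 mm high, with a steel platform 170 x 170 mm on top; the dish stands near the platform's middle. Origin: centre of its underside.
- camera: Inspection camera on a stand, fixed: steel base 130 x 130 mm, aluminium column 249 mm high behind, grey camera body (70 x 66 x 62 mm) with a black lens 48 mm across, its axis level at 160 mm height. Origin: on the table under the camera body; z up; the camera looks along its own -x. The lens face is at x = -75 mm.
- focus (a point): Point in the air on the lens axis, 180 mm straight out from the lens face (255 mm from the camera's origin along its -x), at lens height 160 mm above the table. The ball's centre belongs here. Axes as the camera's.
- tape_roll: Bystander: roll of tape lying flat, 100 mm across, 48 mm high. Origin: centre of its underside.
- rule: Bystander: folded wooden rule, 200 x 34 x 14 mm. Origin: centre of its underside.
- carton: Bystander: small carton, 120 x 160 x 70 mm. Origin: centre of its underside.
- bottle: Bystander: white bottle, 64 mm across, 170 mm high. Origin: centre of its underside.
- mug: Bystander: white mug, 82 mm across, 95 mm high. Origin: centre of its underside.
- stapler: Bystander: stapler, 150 x 36 mm, about 65 mm high. Origin: centre of its underside.
- scanner: Bystander: hand scanner lying down, about 215 x 68 x 45 mm. Origin: on its underside, near the middle.
Things that resemble listed ones, but are neither listed nor needed, are in the scene too. What is shaped like the dish but yellow is not meant.

How it is judged:
On the way, in this order (a step that is already met when the one before it is completed fails the run):
1. The dish is lifted clear of the scale by its handle, the ball in it (height (world z) of dish above 0.06 m and contact force between dish and the fingers above 1 N and contact force between dish and scale below 0.01 N and horizontal distance between ball_center and dish_middle below 0.03 m), for 0.2 s.
2. The dish, turned a quarter turn, shows the ball to the lens (horizontal distance between ball_center and focus below 0.025 m and z of ball_center in the frame of focus between -0.02 and 0.02 m and angle between the y axis of dish and the x axis of camera, either way round below 0.15 rad and angle between dish's own z axis and vertical below 0.09 rad and contact force between dish and the fingers above 1 N and horizontal distance between ball_center and dish_middle below 0.03 m), for 0.2 s.
At the end, for the whole second after the job is handed in: Held by the fingers, clear of scale and camera, over 100 mm up, still (20 mm/s), tilt under 5 deg; dish y within 8.6 deg of camera x, either way; ball centre within 25 mm across and 20 mm in height of the focus point, within 12 mm of the dish axis, under 30 mm/s (horizontal distance between ball_center and focus below 0.025 m and z of ball_center in the frame of focus between -0.02 and 0.02 m and angle between the y axis of dish and the x axis of camera, either way round below 0.15 rad and angle between dish's own z axis and vertical below 0.09 rad and contact force between dish and the fingers above 1 N and horizontal distance between ball_center and dish_middle below 0.012 m and z of ball_center in the frame of dish between 0.024 and 0.036 m and linear speed of dish below 0.02 m/s and linear speed of ball below 0.03 m/s and contact force between dish and camera below 0.01 N and contact force between dish and scale below 0.01 N and height (world z) of dish above 0.1 m); the arm keeps its last pose, push and grip.
It fails at once if the ball strays more than 30 mm from the middle of the dish (horizontal distance between ball_center and dish_middle above 0.03 m).
It fails at once if the dish is tipped more than 10 degrees (angle between dish's own z axis and vertical above 0.175 rad).
It fails at once if the robot touches the ball (contact force between any of the fingers, the arm and ball above 0.05 N).
It fails at once if the robot or the dish touches the camera (contact force between any of the arm, the fingers, dish and camera above 0.5 N).
It fails at once if one of the bystanders is moved by more than 20 mm (distance of any of tape_roll, rule, carton, bottle, mug, stapler, scanner from where it was at the start of the episode above 0.02 m).
It also fails if it takes over 48 s, if anything falls off the work surface, if the arm or the gripper's body presses on something with over 40 N, if the wrist force passes 120 N, or if a joint passes its speed limit or range.

## Working session

There is one attempt and no reset: what is moved stays moved. The work goes in short steps, Python scripts to look and compute and a tool call to move; the robot and the scene stay as the last step left them, time stands still between calls to the robot, and variables do not carry over. Pictures are saved under pics/ and viewed, at most 10 in all, crops included, and the job is handed in when it is done.

Besides the shell and the picture viewer there is one more tool, called after "Emit:" as name(argument=value, ...), one argument or row to a line, values as JSON. step_arm: Moves the arm, as the interface text tells. Shifts and turns lie within -1 to 1; 1 stands for 30 cm of shift or 2 rad of turn. Its arguments: {"type":"object","properties":{"commands":{"type":"array","items":{"type":"array","items":{"type":"array","items":{"type":"number"}}}},"jaw":{"type":"number"}},"required":["commands"]}

```bash
mkdir -p pics
cat > h.py <<'E'
import numpy as np, cv2
from plant import env
def cam(n):
    m=env.camera_model(n); K=np.array(m["camera_matrix"],float)
    if "mount" in m:
        s=env.sense(); T=np.eye(4); T[:3,:3]=cv2.Rodrigues(np.array(s["eef_rot"],float))[0]; T[:3,3]=s["tool_pos"]
        T=np.linalg.inv(T@np.array(m["mount"])); return K,T[:3,:3],T[:3,3]
    return K,cv2.Rodrigues(np.array(m["rvec"],float))[0],np.array(m["tvec"],float).ravel()
def ray(c,uv):
    K,R,t=c; return -R.T@t, R.T@np.linalg.inv(K)@np.array([uv[0],uv[1],1.])
def onz(c,uv,z):
    o,d=ray(c,uv); return o+d*(z-o[2])/d[2]
def proj(c,p):
    K,R,t=c; q=K@(R@np.asarray(p,float)+t); return q[:2]/q[2]
def tri(c1,u1,c2,u2):
    o,d=ray(c1,u1);p,e=ray(c2,u2); s=np.linalg.lstsq(np.c_[d,-e],p-o,rcond=None)[0]
    a,b=o+d*s[0],p+e*s[1]; return (a+b)/2,np.linalg.norm(a-b)
E
python3 - <<'E'
from h import *
for n in("side","top"):
    i=env.capture(n); cv2.imwrite(f"pics/{n}0.png",i[...,::-1]); c=cam(n); print(n,-c[1].T@c[2],c[1][2])
print(env.sense())
E
```

```text
side [-0.15065056  0.78605959  0.99243523] [ 0.4898879  -0.59111045 -0.64077944]
top [ 0.44561002 -0.03045917  1.20640173] [ 7.86930057e-02  9.12880944e-04 -9.96898479e-01]
{'t': 0.1, 'joint_pos': array([-1.23738039e+00,  1.31124291e-01,  1.48919188e+00,  1.79289051e-05,
        1.52302667e+00, -8.54156661e-02]), 'dq': array([ 0.00024738, -0.00173979, -0.00340003, -0.00037006,  0.00041577,
        0.00077031]), 'joint_efforts': array([ 2.09503902e-03, -5.70947349e+01, -5.01945484e+01, -3.93946380e-05,
        8.00235139e-03, -3.14122147e-06]), 'tool_pos': array([ 0.24387833, -0.54768336,  0.25531442]), 'eef_rot': array([-3.07125610e+00, -6.52738130e-01,  3.11940864e-04]), 'wrist_force': array([0.21373023, 0.6041469 , 0.38819857]), 'ft_torque': array([ 0.0341496 , -0.03695567, -0.01746008]), 'grip_force': 0.0, 'grip_width': 0.08536733710926475}
```

View pics/top0.png

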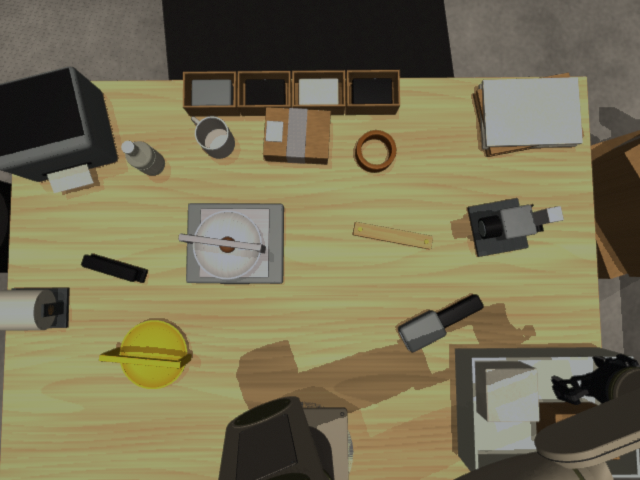

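View pics/side0.png

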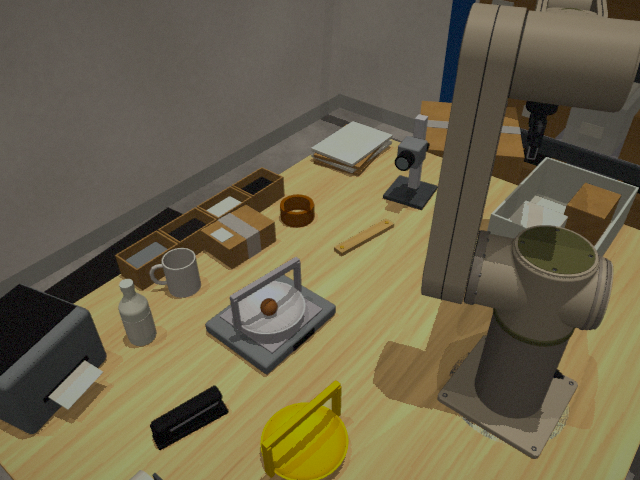

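The top view shows the silver dish with a brown ball at (228,244). The bar runs from (180,238) to (265,249), and the inspection camera is at (505,225) with its lens facing left. There are two dish-shaped things: the silver one at (228,244), on the scale with the ball in it, and the yellow one at (154,355), which is excluded. Silver fits the description, so I'll confirm it in an enlarged crop.

Run:
```python
from h import *
t=cv2.imread("pics/top0.png");s=cv2.imread("pics/side0.png")
def cr(i,x,y,w,h): return cv2.resize(i[y:y+h,x:x+w],(400,300),interpolation=cv2.INTER_CUBIC)
cv2.imwrite("pics/crop0.png",np.vstack([np.hstack([cr(t,168,190,120,90),cr(s,208,240,160,120)]),np.hstack([cr(t,460,180,120,90),cr(s,360,105,120,90)])]))
for n,i in(("top",t),("side",s)):
    b,g,r=[i[...,k].astype(int) for k in range(3)]
    m=((r-b>30)&(r<170)&(r>1.5*g)).astype(np.uint8)
    x0,y0,w,h=(200,220,60,50) if n=="top" else (245,285,50,45)
    q=np.zeros_like(m);q[y0:y0+h,x0:x0+w]=m[y0:y0+h,x0:x0+w]
    ys,xs=np.nonzero(q);print(n,xs.mean(),ys.mean(),xs.min(),xs.max(),ys.min(),ys.max(),len(xs))
```

```text
top 226.74074074074073 246.75925925925927 221 232 238 251 54
side 268.38916256157637 306.60591133004925 261 276 299 314 203
```

View pics/crop0.png

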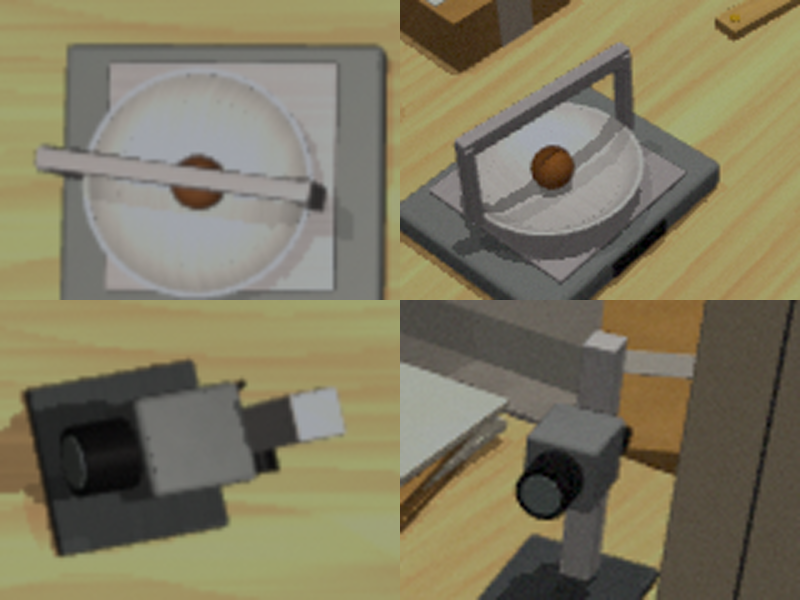

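The crop confirms the silver dish: brown ball in it, standing on the scale, arch bar pointing towards the inspection camera. Now I'll triangulate the bar ends, ball, lens and camera base.

Run:
```python
from h import *
T=cam("top");S=cam("side")
def a(x,y,x0,y0,f): return ((x+.5)/f-.5+x0,(y+.5)/f-.5+y0)
td=lambda x,y:a(x,y,168,190,10/3); sd=lambda x,y:a(x-400,y,208,240,2.5)
tc=lambda x,y:a(x,y-300,460,180,10/3); sc=lambda x,y:a(x-400,y-300,360,105,10/3)
p=lambda n,v:print(n,np.round(v[0],4),round(v[1],4))
p("ball",tri(T,td(198,182),S,sd(551,167)))
p("bar L",tri(T,td(39,160),S,sd(464,145)))
p("bar R",tri(T,td(313,191),S,sd(625,48)))
for z in(.155,.165,.175): 
    A,B=onz(T,td(38,160),z),onz(T,td(313,191),z);print(z,(A+B)/2,np.linalg.norm(A-B),np.degrees(np.arctan2(*(B-A)[1::-1])))
A,B=onz(S,sd(464,145),.169),onz(S,sd(630,48),.169);print("side",(A+B)/2,np.linalg.norm(A-B),np.degrees(np.arctan2(*(B-A)[1::-1])))
p("lens",tri(T,tc(75,465),S,sc(540,493)));print("lens side z.16",onz(S,sc(540,493),.16),onz(T,tc(75,465),.16))
q=[onz(T,tc(*c),.012)[:2] for c in((25,388),(193,360),(228,525),(58,555))]
print("base",np.round(q,4),[ (round(float(np.linalg.norm(q[i]-q[i-1])),4),round(float(np.degrees(np.arctan2(*(q[i]-q[i-1])[::-1]))),1)) for i in range(4)],np.mean(q,0))
q=[onz(T,tc(*c),.193)[:2] for c in((133,398),(238,383),(255,480),(155,495))]
print("body",np.round(q,4),[ (round(float(np.linalg.norm(q[i]-q[i-1])),4),round(float(np.degrees(np.arctan2(*(q[i]-q[i-1])[::-1]))),1)) for i in range(4)],np.mean(q,0))
t=cv2.imread("pics/top0.png"); s=env.sense();print(cv2.Rodrigues(s["eef_rot"])[0].round(3))
```

```text
ball [0.5118 0.1786 0.0706] 0.0006
bar L [0.5211 0.2665 0.1622] 0.0017
bar R [0.4997 0.0859 0.1577] 0.0003
0.155 [0.51115174 0.17801204 0.155     ] 0.18489139462363274 -96.93621293639461
0.165 [0.51052836 0.17602925 0.165     ] 0.18313287178724946 -96.93621293639463
0.175 [0.50990499 0.17404645 0.175     ] 0.18137434895086615 -96.93621293639461
side [0.50107722 0.18141815 0.169     ] 0.17993093335862173 -98.7981266422546
lens [ 0.5357 -0.4008  0.1637] 0.0027
lens side z.16 [ 0.53968154 -0.40505441  0.16      ] [ 0.53486952 -0.40294754  0.16      ]
base [[ 0.6067 -0.4197]
 [ 0.627  -0.5485]
 [ 0.5009 -0.5696]
 [ 0.4794 -0.4403]] [(0.1289, 9.2), (0.1303, -81.0), (0.1278, -170.5), (0.131, 99.5)] [ 0.55351144 -0.49452005]
body [[ 0.5751 -0.4302]
 [ 0.5843 -0.4984]
 [ 0.5213 -0.5065]
 [ 0.5123 -0.4419]] [(0.0639, 10.5), (0.0688, -82.4), (0.0635, -172.7), (0.0653, 98.0)] [ 0.54825326 -0.46923607]
[[ 0.914  0.407 -0.001]
 [ 0.407 -0.914  0.002]
 [ 0.    -0.002 -1.   ]]
```

Emit:
step_arm(
  commands=[
    [[0.03, -0.03, -0.08, 0], [0.1, -0.1, -0.15, 0], [0.19, -0.19, -0.15, 0], [0.29, -0.29, -0.15, 0], [0.39, -0.39, -0.15, 0], [0.49, -0.5, -0.15, 0], [0.59, -0.6, -0.15, 0], [0.69, -0.7, -0.15, 0], [0.78, -0.8, -0.15, 0], [0.86, -0.88, -0.15, 0], [0.9, -0.92, -0.15, 0], [0.9, -0.92, -0.15, 0]],
  ],
  jaw=-1,
)

```text
t: 1.3
tool_pos: [0.3789, -0.1843, 0.3011]
eef_rot: [-3.071, -0.658, -0.0]
wrist_force: [0.4, -0.3, -0.2]
grip_width: 0.0854
grip_force: 0.0
```

Emit:
step_arm(
  commands=[
    [[0.03, -0.03, 0, -0.04], [0.1, -0.1, 0, -0.1], [0.19, -0.19, 0, -0.16], [0.29, -0.29, 0, -0.22], [0.39, -0.39, 0, -0.28], [0.49, -0.5, 0, -0.34], [0.59, -0.6, 0, -0.4], [0.69, -0.7, 0, -0.46], [0.78, -0.8, 0, -0.5], [0.86, -0.88, 0, -0.515], [0.9, -0.92, 0, -0.515], [0.9, -0.92, 0, -0.515]],
  ],
)

```text
t: 2.5
tool_pos: [0.5132, 0.1765, 0.3005]
eef_rot: [-2.351, -2.082, 0.002]
wrist_force: [-0.1, -0.1, 1.0]
grip_width: 0.0852
grip_force: 0.0
```

Run:
```python
from h import *
s=env.sense();print(s["tool_pos"],cv2.Rodrigues(s["eef_rot"])[0].round(3),s["t"],s["joint_pos"])
c=cam("wrist");i=env.capture("wrist");cv2.imwrite("pics/w0.png",i[...,::-1])
u=1
for p in([.5105,.177,.165],[.5211,.266,.165],[.4997,.0859,.165],[.5118,.1786,.0706]):print(proj(c,p))
```

```text
[0.51323416 0.17645121 0.30047551] [[ 0.121  0.993 -0.001]
 [ 0.993 -0.121 -0.   ]
 [-0.001 -0.001 -1.   ]] 2.5 [ 2.36720642e-01 -3.81385076e-02  1.58196884e+00 -9.19503604e-05
  1.59918772e+00  3.57878410e-01]
[329.72329254 236.35111503]
[329.17031426  98.25841445]
[330.25097488 351.79155953]
[331.28505847 204.98525113]
```

View pics/w0.png

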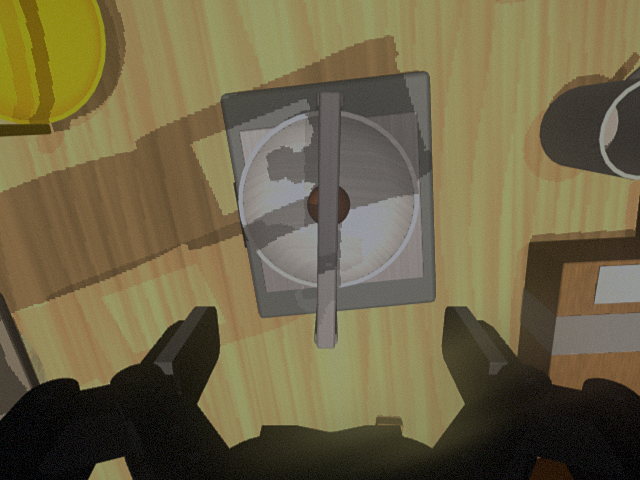

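The wrist view shows the bar running vertically from (330,93) to (326.5,340), with the ball at (329,204). This agrees with the prediction to within a few pixels, so I'll refine from here.

Run:
```python
from h import *
c=cam("wrist")
A,B=onz(c,(330,93),.1646),onz(c,(326.5,340),.1646);print(A,B,(A+B)/2,np.linalg.norm(A-B),np.degrees(np.arctan2(*(A-B)[1::-1])))
print(onz(c,(329,204),.0706))
s=env.sense();R=cv2.Rodrigues(s["eef_rot"])[0];print(np.degrees(np.arctan2(R[1,0],R[0,0])))
for m in((A+B)/2,np.array([.5115,.177,.16])): print(R.T@(m-s["tool_pos"])/.3)
```

```text
[0.52184853 0.26776348 0.1646    ] [0.49780471 0.09477202 0.1646    ] [0.50982662 0.18126775 0.1646    ] 0.17465437357306485 82.08723999475119
[0.50961163 0.1784527  0.0706    ]
83.0113999878735
[ 0.01899774 -0.01243553  0.45353262]
[ 0.00557279 -0.00515084  0.46887222]
```

Emit:
step_arm(
  commands=[
    [[0, -0.011, 0.03, 0.004], [0, -0.011, 0.08, 0.004], [0, -0.011, 0.14, 0.004], [0, -0.011, 0.2, 0.004], [0, -0.011, 0.26, 0.004], [0, -0.011, 0.32, 0.004], [0, -0.011, 0.37, 0.004], [0, -0.011, 0.41, 0.004], [0, -0.011, 0.44, 0.004], [0, -0.011, 0.455, 0.004], [0, -0.011, 0.462, 0.004], [0, -0.011, 0.462, 0.004]],
  ],
)

```text
t: 3.75
tool_pos: [0.5098, 0.1762, 0.163]
eef_rot: [2.361, 2.072, 0.001]
wrist_force: [0.5, 0.4, 0.1]
grip_width: 0.0851
grip_force: 0.0
```

Run:
```python
from h import *
t=env.capture("top")[...,::-1];s=env.capture("side")[...,::-1];w=env.capture("wrist")[...,::-1]
def cr(i,x,y,w,h): return cv2.resize(i[y:y+h,x:x+w],(400,300),interpolation=cv2.INTER_CUBIC)
cv2.imwrite("pics/d1.png",np.hstack([cr(s,208,240,160,120),cr(w,0,0,640,480)]))
```

```text
(no output)
```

View pics/d1.png

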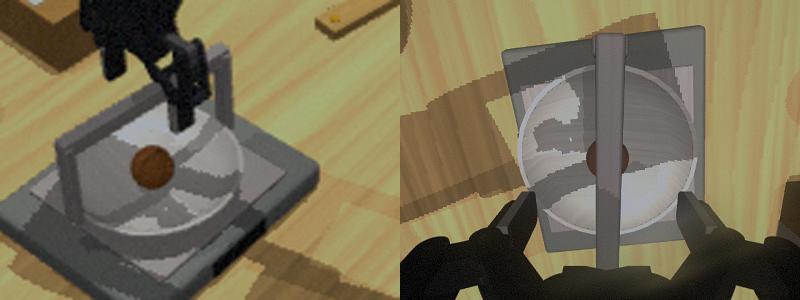

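Run:
```python
from h import *
c=cam("wrist");i=cv2.cvtColor(env.capture("wrist"),cv2.COLOR_RGB2GRAY).astype(float)
s=env.sense();R=cv2.Rodrigues(s["eef_rot"])[0]
for r in(100,200,300,380):
    g=cv2.GaussianBlur(i,(5,5),0)[r,290:380];d=np.diff(g);k=np.argsort(-abs(d))[:8]+290
    print(r,sorted(k.tolist()))
for uv in((338,100),(338,200),(338,300),(338,400)): print(R.T@(onz(c,uv,.1646)-s["tool_pos"]))
```

```text
100 [310, 313, 314, 315, 355, 356, 357, 358]
200 [292, 311, 314, 315, 352, 353, 356, 357]
300 [295, 311, 312, 313, 352, 353, 354, 355]
380 [311, 312, 313, 315, 347, 350, 351, 352]
[ 0.08239689  0.00021436 -0.00119687]
[ 0.05325635  0.00036404 -0.00120794]
[ 0.01920304  0.00053895 -0.00122088]
[-0.02111975  0.00074607 -0.00123621]
```

Emit:
step_arm(
  commands=[
    [[0, 0, 0, 0], [0, 0, 0, 0], [0, 0, 0, 0], [0, 0, 0, 0], [0, 0, 0, 0], [0, 0, 0, 0], [0, 0, 0, 0], [0, 0, 0, 0]],
  ],
  jaw=0.5,
)

```text
t: 4.75
tool_pos: [0.5096, 0.1762, 0.1627]
eef_rot: [-2.361, -2.072, 0.0]
wrist_force: [-0.3, 0.4, -0.3]
grip_width: 0.0213
grip_force: 0.0
```

Emit:
step_arm(
  commands=[
    [[0, 0, 0, 0], [0, 0, 0, 0], [0, 0, 0, 0], [0, 0, 0, 0]],
  ],
  jaw=0.6,
)

```text
t: 5.15
tool_pos: [0.5096, 0.1762, 0.1627]
eef_rot: [-2.361, -2.072, 0.0]
wrist_force: [0.5, -0.1, 0.2]
grip_width: 0.017
grip_force: 0.0
```

Emit:
step_arm(
  commands=[
    [[0, 0, 0, 0], [0, 0, 0, 0], [0, 0, 0, 0], [0, 0, 0, 0], [0, 0, 0, 0], [0, 0, 0, 0]],
  ],
  jaw=0.68,
)

```text
t: 5.75
tool_pos: [0.5094, 0.1761, 0.1625]
eef_rot: [-2.361, -2.072, 0.001]
wrist_force: [0.0, 0.5, -3.6]
grip_width: 0.014
grip_force: 8.5
```

Emit:
step_arm(
  commands=[
    [[0, 0, 0, 0], [0, 0, 0, 0], [0, 0, 0, 0], [0, 0, 0, 0], [0, 0, 0, 0], [0, 0, 0, 0], [0, 0, 0, 0], [0, 0, 0, 0]],
  ],
  jaw=1,
)

```text
t: 6.55
tool_pos: [0.5096, 0.1762, 0.1627]
eef_rot: [2.361, 2.072, 0.0]
wrist_force: [0.1, 0.3, -3.9]
grip_width: 0.0128
grip_force: 58.4
```

Emit:
step_arm(
  commands=[
    [[0, 0, -0.002, 0], [0, 0, -0.006, 0], [0, 0, -0.013, 0], [0, 0, -0.023, 0], [0, 0, -0.034, 0], [0, 0, -0.046, 0], [0, 0, -0.058, 0], [0, 0, -0.07, 0], [0, 0, -0.08, 0], [0, 0, -0.09, 0], [0, 0, -0.096, 0], [0, 0, -0.1, 0]],
  ],
)

```text
t: 7.75
tool_pos: [0.5097, 0.1762, 0.1929]
eef_rot: [2.361, 2.072, 0.0]
wrist_force: [0.0, -0.0, -3.3]
grip_width: 0.0131
grip_force: 58.4
```

Run:
```python
from h import *
s=env.capture("side")[...,::-1];w=env.capture("wrist")[...,::-1]
st=env.sense();print(st["tool_pos"],st["wrist_force"],st["ft_torque"],cv2.Rodrigues(st["eef_rot"])[0].round(3))
def cr(i,x,y,w,h): return cv2.resize(i[y:y+h,x:x+w],(400,300),interpolation=cv2.INTER_CUBIC)
cv2.imwrite("pics/d2.png",np.hstack([cr(s,208,210,160,120),cr(w,0,0,640,480)]))
```

```text
[0.50964686 0.17614344 0.19281824] [-0.2969738  -0.78374584 -3.20216108] [-0.03645869 -0.01588271  0.00693518] [[ 0.13   0.992  0.   ]
 [ 0.992 -0.13  -0.   ]
 [ 0.     0.    -1.   ]]
```

View pics/d2.png

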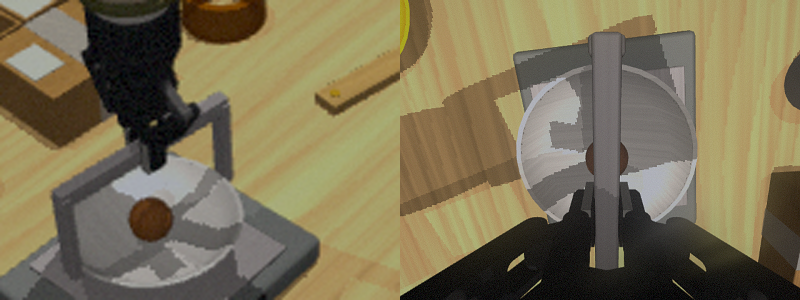

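Lifted cleanly, with the ball in the middle of the dish. Next I raise it to height, then carry it smoothly.

Emit:
step_arm(
  commands=[
    [[0, 0, -0.003, 0], [0, 0, -0.011, 0], [0, 0, -0.025, 0], [0, 0, -0.045, 0], [0, 0, -0.068, 0], [0, 0, -0.095, 0], [0, 0, -0.122, 0], [0, 0, -0.148, 0], [0, 0, -0.17, 0], [0, 0, -0.186, 0], [0, 0, -0.195, 0], [0, 0, -0.198, 0]],
  ],
)

```text
t: 9.05
tool_pos: [0.5097, 0.1762, 0.2524]
eef_rot: [2.361, 2.072, 0.0]
wrist_force: [0.5, 0.5, -3.6]
grip_width: 0.0133
grip_force: 58.5
```

Emit:
step_arm(
  commands=[
    [[-0.003, 0, 0, 0], [-0.012, 0.001, 0, 0], [-0.027, 0.003, 0, 0], [-0.048, 0.006, 0, 0], [-0.075, 0.009, 0, 0], [-0.108, 0.013, 0, 0], [-0.147, 0.018, 0, 0], [-0.192, 0.024, 0, 0], [-0.243, 0.03, 0, 0], [-0.3, 0.037, 0, 0], [-0.363, 0.045, 0, 0], [-0.432, 0.053, 0, 0]],
  ],
)

```text
t: 10.25
tool_pos: [0.5084, 0.044, 0.2522]
eef_rot: [2.361, 2.072, 0.0]
wrist_force: [1.1, -0.3, -3.1]
grip_width: 0.0125
grip_force: 58.5
```

Emit:
step_arm(
  commands=[
    [[-0.063, 0.008, 0, 0], [-0.12, 0.015, 0, 0], [-0.177, 0.022, 0, 0], [-0.234, 0.029, 0, 0], [-0.291, 0.036, 0, 0], [-0.348, 0.043, 0, 0], [-0.405, 0.05, 0, 0], [-0.46, 0.057, 0, 0]],
  ],
)

```text
t: 11.05
tool_pos: [0.5072, -0.0952, 0.2522]
eef_rot: [2.362, 2.072, -0.0]
wrist_force: [0.5, -0.7, -2.7]
grip_width: 0.0125
grip_force: 58.5
```

Emit:
step_arm(
  commands=[
    [[-0.069, 0.008, 0, 0], [-0.132, 0.016, 0, 0], [-0.189, 0.023, 0, 0], [-0.24, 0.03, 0, 0], [-0.285, 0.035, 0, 0], [-0.324, 0.04, 0, 0], [-0.357, 0.044, 0, 0], [-0.384, 0.047, 0, 0], [-0.405, 0.05, 0, 0], [-0.42, 0.052, 0, 0], [-0.429, 0.053, 0, 0], [-0.432, 0.053, 0, 0]],
  ],
)

```text
t: 12.25
tool_pos: [0.5066, -0.2241, 0.2521]
eef_rot: [-2.361, -2.073, -0.0]
wrist_force: [-0.5, -1.0, -2.9]
grip_width: 0.0133
grip_force: 58.5
```

Emit:
step_arm(
  commands=[
    [[0, 0, 0, 0.003], [0, 0, 0, 0.01], [0, 0, 0, 0.022], [0, 0, 0, 0.04], [0, 0, 0, 0.064], [0, 0, 0, 0.094], [0, 0, 0, 0.126], [0, 0, 0, 0.16], [0, 0, 0, 0.194], [0, 0, 0, 0.23], [0, 0, 0, 0.265], [0, 0, 0, 0.3]],
  ],
)

```text
t: 13.45
tool_pos: [0.5066, -0.2238, 0.2521]
eef_rot: [-2.87, -1.277, 0.0]
wrist_force: [-0.6, 0.7, -2.9]
grip_width: 0.0128
grip_force: 58.5
```

Emit:
step_arm(
  commands=[
    [[0, 0, 0, 0.035], [0, 0, 0, 0.07], [0, 0, 0, 0.105], [0, 0, 0, 0.14], [0, 0, 0, 0.174], [0, 0, 0, 0.208], [0, 0, 0, 0.24], [0, 0, 0, 0.27], [0, 0, 0, 0.295], [0, 0, 0, 0.315], [0, 0, 0, 0.33], [0, 0, 0, 0.34]],
  ],
)

```text
t: 14.65
tool_pos: [0.5066, -0.2239, 0.2522]
eef_rot: [3.132, 0.25, 0.0]
wrist_force: [-0.5, 0.0, -2.3]
grip_width: 0.0128
grip_force: 58.5
```

Run:
```python
from h import *
st=env.sense();R=cv2.Rodrigues(st["eef_rot"])[0];print(st["t"],st["tool_pos"],st["wrist_force"],R.round(3),np.degrees(np.arctan2(R[1,0],R[0,0])),st["grip_force"])
t=env.capture("top")[...,::-1];s=env.capture("side")[...,::-1];w=env.capture("wrist")[...,::-1]
for n,i in(("t",t),("s",s),("w",w)):cv2.imwrite(f"pics/{n}2.png",i)
def cr(i,x,y,w,h): return cv2.resize(i[y:y+h,x:x+w],(400,300),interpolation=cv2.INTER_CUBIC)
b=[.507,-.224,.16]
for n in("side","top","wrist"):print(proj(cam(n),b))
cv2.imwrite("pics/d3.png",np.vstack([np.hstack([cr(t,380,160,200,150),cr(w,0,0,640,480)]),np.hstack([cr(s,300,90,240,180),cr(s,360,105,120,90)])]))
```

```text
14.65 [ 0.50661892 -0.22391433  0.25215115] [-0.5134874   0.03138988 -2.34840627] [[ 0.987  0.159  0.   ]
 [ 0.159 -0.987 -0.   ]
 [ 0.     0.    -1.   ]] 9.120327807847534 58.46690833568573
[374.06021039 195.53217395]
[401.63377105 242.42675743]
[334.26320218 252.64281353]
```

View pics/d3.png

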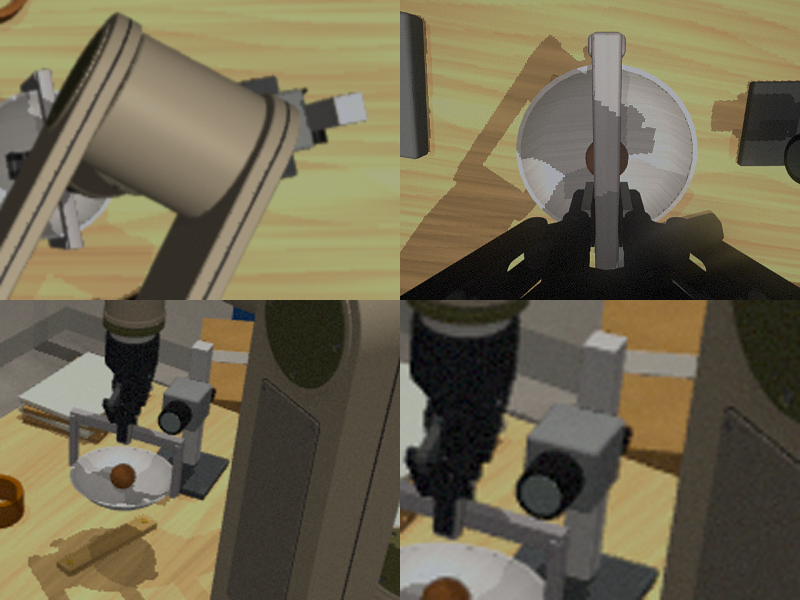

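The ball is at (373,195.6) in the side image, against a prediction of (374,195.5). It is centred in the dish, and the arch opening faces the lens. I'll cross-check the camera yaw from the wrist view, after settling.

Emit:
step_arm(
  commands=[
    [[0, 0, 0, 0], [0, 0, 0, 0], [0, 0, 0, 0], [0, 0, 0, 0], [0, 0, 0, 0], [0, 0, 0, 0], [0, 0, 0, 0], [0, 0, 0, 0], [0, 0, 0, 0], [0, 0, 0, 0]],
  ],
)

```text
t: 15.8
tool_pos: [0.5066, -0.224, 0.2521]
eef_rot: [-3.131, -0.252, -0.0]
wrist_force: [0.6, 0.8, -3.5]
grip_width: 0.0129
grip_force: 58.5
```

Run:
```python
from h import *
c=cam("wrist");A,B=onz(c,(552,136),.012),onz(c,(541,262),.012)
print(A,B,np.linalg.norm(A-B),np.degrees(np.arctan2(*(A-B)[1::-1])))
def ball(n,i,p):
    r,g,b=[i[...,k].astype(int) for k in range(3)];m=((r-b>30)&(r<170)&(r>1.5*g));x,y=map(int,p)
    v=np.zeros_like(m);v[y-15:y+15,x-15:x+15]=m[y-15:y+15,x-15:x+15];ys,xs=np.nonzero(v);return xs.mean(),ys.mean()
for k in range(3): 
    p=ball("side",env.capture("side"),(373,196));print(p,onz(cam("side"),p,.16))
print(env.sense()["t"],env.sense()["dq"].round(4))
```

```text
[ 0.59744357 -0.40951352  0.012     ] [ 0.47930556 -0.43843468  0.012     ] 0.12162657463978141 13.755936368055009
(np.float64(373.06040268456377), np.float64(195.50335570469798)) [ 0.50910181 -0.22249622  0.16      ]
(np.float64(373.11333333333334), np.float64(195.58)) [ 0.50879421 -0.22229718  0.16      ]
(np.float64(373.1066666666667), np.float64(195.52)) [ 0.50896452 -0.222509    0.16      ]
15.95 [-0.0017 -0.0016 -0.0002 -0.0009  0.0005 -0.0034]
```

Run:
```python
from h import *
c=cam("wrist");g=cv2.GaussianBlur(cv2.imread("pics/w2.png",0),(3,3),0).astype(float)
P=[]
for r in range(150,250,6):
    u=500+np.argmin(np.diff(g[r,500:575]));P.append((u+.5,r))
print(P)
for z in(.0,.012,.02):
    Q=np.array([onz(c,p,z)[:2] for p in P],np.float32);l=cv2.fitLine(Q,cv2.DIST_HUBER,0,.001,.001).ravel();print(z,np.degrees(np.arctan2(l[1],l[0])),l[2:])
c=cam("top");t=cv2.imread("pics/top0.png",0).astype(float)
for (a,b) in(((467.3,206.2),(477.2,256.3)),):
    P=[]
    for v in range(212,252,3):
        uc=a[0]+(b[0]-a[0])*(v-a[1])/(b[1]-a[1]);k=int(uc)-6;d=-np.diff(t[v,k:k+13]);d[d<0]=0;P.append((k+.5+(d**2@np.arange(12))/(d**2).sum(),v))
    Q=np.array([onz(c,p,.012)[:2] for p in P],np.float32);l=cv2.fitLine(Q,cv2.DIST_HUBER,0,.001,.001).ravel();print(np.degrees(np.arctan2(l[1],l[0])),l[2:])
```

```text
[(np.float64(556.5), 150), (np.float64(555.5), 156), (np.float64(554.5), 162), (np.float64(553.5), 168), (np.float64(552.5), 174), (np.float64(551.5), 180), (np.float64(550.5), 186), (np.float64(549.5), 192), (np.float64(548.5), 198), (np.float64(547.5), 204), (np.float64(531.5), 210), (np.float64(545.5), 216), (np.float64(541.5), 222), (np.float64(541.5), 228), (np.float64(539.5), 234), (np.float64(539.5), 240), (np.float64(540.5), 246)]
0.0 7.7360497 [ 0.54160506 -0.43123904]
0.012 7.7360697 [ 0.54282326 -0.424078  ]
0.02 7.7362876 [ 0.54363537 -0.41930392]
9.117865 [ 0.53955394 -0.42861643]
```

```bash
python3 -c "
from plant import env
print(env.hand_in())"
```

```text
the job is handed in; nothing more can be done
None
```

I handed the job in with the dish held still and level, the ball in the middle about 3 mm from my measured focus point, and the arch opening square to the lens to about 1°; no verdict came back.

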